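# Stamp a culture dish with the multipin replicator and hold the pins down

## Task

The replicator's pins are freshly charged: slide its carriage, the one with the upright handle, on towards the pin head until the culture dish clicks home in its station under the pins, keeping the pins up until it has. Then press the palm knob down slowly and smoothly until the pin head is fully down on its depth stop, and finish while still holding it down there: do not let go. Leave the other things on the bench where they are.

Things in the scene. Friction and masses are not known exactly. Their poses are not given: they have to be found in the camera images.
- machine: hand-operated multipin replicator (stamping press for culture dishes), fixed on the bench. Origin: on the bench directly below the pin head's axis; z up, x to its back, y along its rail towards the push-handle end. Cream base plate: y +-200 mm, x -78 to +118 mm, top at z 20 mm. Two rails along y carry the carriage. Column behind the rail: x 84 to 114 mm, 72 mm wide.
- barrel_top (a point): centre of the top of the spring barrel, 192 mm above the bench, on the pin head's axis. The barrel (29 mm across) stands on the bridge, a 56 mm wide arm at z 134 to 158 mm that reaches from the column forward over the rail to machine x -32 mm. The pin head's plunger slides in the barrel.
- carriage (a joint): position (m) of the black carriage (112 mm wide, top at z 46 mm) on the rail; grows along machine -y, the push handle coming towards the pin head. 0: seed block under the pins; 0.110: dish under the pins. Starts at 0.026 to 0.065. Drag about 1 N. Slide ends at -0.004 and 0.136, so it can be pushed past the dish station. At both stations a sprung roller clicks into a notch (see dish).
- dish (a point): centre of the gel surface (z 52 mm) in the open clear dish on the carriage, 93 mm across, rim at z 61 mm; 110 mm nearer the handle than the square 36-well seed block (92 x 92 mm, top at z 64 mm). The station's roller catches the carriage within about 5 mm either side and, with the handle free, pulls it home; leaving or entering takes about 4 N.
- push_handle: upright round black handle at the end of the carriage, 24 mm across, 50 mm tall, on a 24 mm wide bar with its top at z 46 mm; handle top at z 96 mm. Origin: centre of its foot; axes parallel to the machine's. At machine x 0, y 236 mm less the carriage's joint value (126 mm with the dish home). Moves with the carriage.
- head (a joint): downward travel (m) of the pin head: 0 up, 0.030 fully down, when the depth collar under the palm knob (24 mm across) stands on the barrel's top and the 36 pins just touch the gel. A return spring pushes up: about 4 N at 0, 12 N at 0.030; let go, it rises. Pin plate 78 x 78 mm under the bridge, pin tips at z 82 mm when up.
- palm_knob: round black palm knob on top of the pin head's plunger, 50 mm across, 25 mm high, flat top, the highest part of the machine. Origin: centre of its underside; z up. Moves with the head: its top is at z 255 mm when up, 225 mm when fully down. It is pressed straight down.
- dish_lid: bystander: clear dish lid, 96 mm across and 9 mm high, lying on the bench in front of the machine; origin at the centre of its underside.
- spare_block: bystander: spare aluminium seed block, 92 x 92 x 18 mm with 36 small wells, lying in front of the machine; origin at the centre of its underside.
- dish_stack: bystander: stack of three lidded culture dishes, 96 mm across and 45 mm high, behind the rail on the handle's side; origin at the centre of its underside.
- tube_rack: bystander: white rack of capped tubes, 85 x 200 x 80 mm high, behind the rail to the right of the column; origin at the centre of its underside.
- tip_box: bystander: grey pipette tip box, 122 x 85 x 61 mm high, to the right of the machine's front; origin at the centre of its underside.
- reagent_bottle: bystander: round glass bottle with a blue cap, 68 mm across and 135 mm high, to the left of the handle; origin at the centre of its underside.
- marker: bystander: marker pen, 130 mm long and 17 mm thick, lying on the bench at the front left; origin at the centre of its underside, x along the pen.
- timer: bystander: flat white bench timer, 60 x 75 x 22 mm, right of the machine; origin at the centre of its underside.

How it is judged:
By the outcome, as a careful person would: the job done as asked, in the order asked, and still so for the second after the job is handed in, while the arm keeps its last pose, push and grip.
It also fails if it takes over 51 s, if anything falls off the work surface, if the arm or the gripper's body presses on something with over 40 N, if the wrist force passes 120 N, or if a joint passes its speed limit or range.

## Robot

A 6-joint arm with a two-finger parallel gripper is mounted at the origin on the work surface. World frame = base frame: x ahead of the robot, y to its left, z up, the work surface at z = 0. Lengths are in mm, angles in rad, forces in N, time in s.
With the tool pointing down it reaches from about 275 to 1000 mm from the base axis. Payload 8.4 kg.
Tool frame: the origin (TCP) lies on the centre line of the jaws, within the pads' length; the fingertips stand r.tip_reach ahead of it and the grasp point (between the pads) lies 11 mm behind it (r.tip_reach is the distance from the TCP to the fingertips, in mm); z points along the fingers, y is the line along which they close (so a half turn about z gives the same grasp; the last joint's range is limited). The gripper opens to 85 mm and grips with 20 to 120 N. Pads are 22 mm wide; open, the fingers measure 114 mm over their backs; the gripper's body (76 mm by 85 mm) begins 54 mm behind the grasp point. The pads swing forward as they close: fully open they stand 13 mm farther back than shut.
Start: joints at [1.297, 0.353, 1.633, -0, 1.155, -0.002], TCP at [167.79, 602.059, 239.281] pointing down, gripper open.
Joint ranges: [-2.63, 2.63], [-0.92, 2.1], [0.06, 2.66], [-1.3, 4.44], [0, 2.69], [-3.02, 3.02]. Speed limits (rad/s): [2.22, 2.22, 2.79, 3.14, 3.14, 3.14].

## Interface

Orientations are given as [roll, pitch, yaw] about the fixed x, y, z axes, in that order (R = Rz(yaw) Ry(pitch) Rx(roll)).
In Python, from rig import r gives the robot as it stands.
- The arm moves only by the tool carry_out, never from a script. Its argument "targets" is a list of rows, each an object with "dp": the shift along the tool's x, y, z in mm, a list of three; "yaw": the turn about the tool's z in degrees. A call has 1 to 12 rows; each row is the pose to reach, as a shift and turn from the pose commanded when the call began, along the tool's axes at that moment; what a row does not reach only later rows make up. A row lasts 1/8 s, in which the tool goes at most 62.5 mm and 10.7 degrees, less where a joint would pass 70% of its speed; a pose out of reach is approached as far as the arm can. A call with a gripper value outside its range is refused whole. "fingers" is the opening, from -1 (shut) to 1 (fully open), so that 0 is half open, set as the call begins (left out, the last holds). The fingers move at their own pace and stop on an object; "grip_force" is the grip in N (left out, the last holds). Time passes only in rows, so rows that repeat a pose let the fingers close. It gives the time, the measured TCP pose, the force, the opening and the grip force at its end, in the units of the state.
- r.sense(): the state, without advancing time (a new reading comes with each control period).
- r.grab_frame(name): name is "scene" or "top" or "wrist"; returns the picture (480x640x3 uint8, red, green, blue); there is no depth.
- r.get_calibration(name): a dict with "fx", "fy", "cx", "cy" (pixels), "dist_coeffs" ([k1, k2, p1, p2, k3] as OpenCV has them; the pictures are not rectified), "rvec" (rotation vector, rad) and "tvec" (3), from world to camera coordinates, as OpenCV has them. Camera axes: x right, y down, z forward; pixel columns grow to the right and rows downward; lengths in mm; the calibration is good to about 2 mm. A picture is of the moment at which its call begins: read the wrist's pose just before it. get_calibration takes no time and is no camera call; for the wrist camera it gives the pose at the moment of the call.
- r.sign_off(): hands the job in; it is judged then, once.
The state is a dict: "clock": time; "qpos": joint angles; "qvel": joint speeds; "joint_efforts": joint torques, N m; "eef_pos": TCP position; "tcp_rot": TCP orientation; "contact_force": force on the tool from outside, world axes, zero at the start; "wrist_torque": the same for the moment, N m; "opening": opening from 0.0 (shut) to 1.0 (fully open); "grasp_force": force on a finger pad.
Only numpy, scipy, OpenCV 4.12 (cv2) and the standard library are available. Lean on these libraries where they do the work, as an engineer would, in place of code of your own. Each camera call takes 0.05 s, during which the arm holds its last target. There are 200 camera calls.

## Working session

There is one attempt and no reset: what is moved stays moved. The work goes in short steps, Python scripts to look and compute and a tool call to move; the robot and the scene stay as the last step left them, time stands still between calls to the robot, and variables do not carry over. Pictures are saved under pics/ and viewed, at most 10 in all, crops included, and the job is handed in when it is done.

Besides the shell and the picture viewer there is one more tool, called after "Request:" as name(argument=value, ...) on one line, values as JSON. carry_out: Moves the arm, as the interface text tells. Its arguments: {"type":"object","properties":{"targets":{"type":"array","items":{"type":"object","properties":{"dp":{"type":"array","items":{"type":"number"}},"yaw":{"type":"number"}}}},"fingers":{"type":"number"},"grip_force":{"type":"number"}},"required":["targets"]}

```bash
mkdir -p pics
python3 - <<'E'
from rig import r
import cv2,json
s=r.sense();print(s['clock'],s['eef_pos'],s['tcp_rot'],s['opening'],r.tip_reach)
for n in("scene","top"):
    cv2.imwrite(f'pics/{n}0.png',r.grab_frame(n)[:,:,::-1]);print(n,r.get_calibration(n))
E
```

```text
0.0 [167.66024767 601.57806284 238.50053994] [-3.14011024e+00 -2.88218323e-06  2.86977137e+00] 1.0039958700299871 8.0
scene {'fx': 483.4572687480009, 'fy': 483.4572687480009, 'cx': 301.8906511691167, 'cy': 243.72341568406534, 'dist_coeffs': array([0.00850791, 0.        , 0.        , 0.        , 0.        ]), 'rvec': array([ 1.53371382,  1.77871266, -0.91105198]), 'tvec': array([  52.07188452, -222.64505858, 1606.5585527 ])}
top {'fx': 604.5164332385132, 'fy': 604.5164332385132, 'cx': 313.40076869442544, 'cy': 237.74726723258183, 'dist_coeffs': array([-0.14780939,  0.        ,  0.        ,  0.        ,  0.        ]), 'rvec': array([ 2.11951195, -2.16108952,  0.13798376]), 'tvec': array([  54.0499958 ,  611.60926889, 1320.46017409])}
```

View pics/scene0.png

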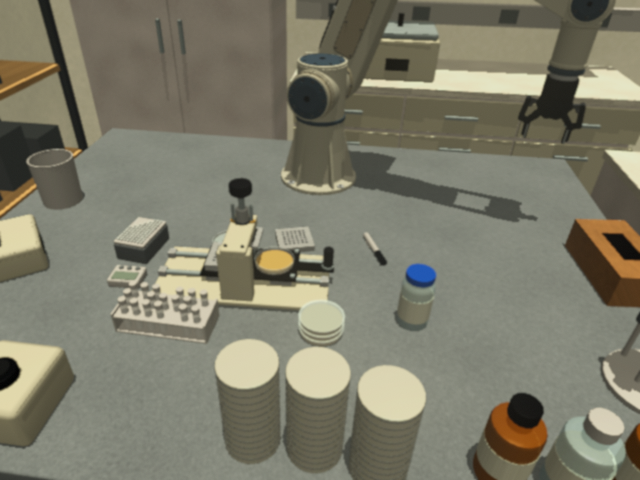

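View pics/top0.png

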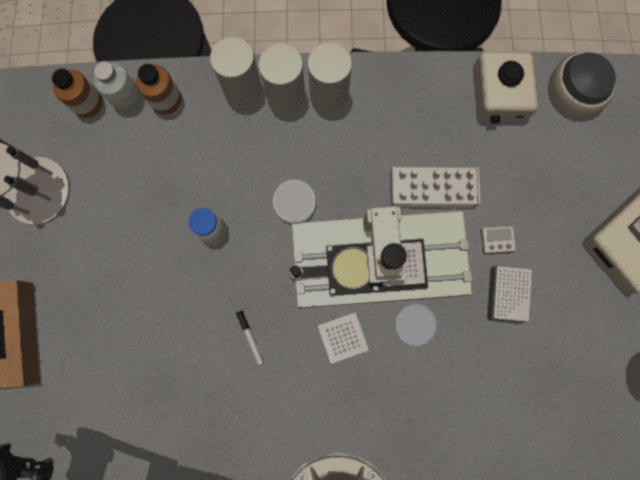

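The top view shows the plate corners near (292,224), (465,212), (471,295), (299,307), the knob near (394,257) and the handle near (296,272). I'll enlarge it to refine these points.

```bash
cat > h.py <<'E'
import numpy as np,cv2
from rig import r
def cal(n):
    c=r.get_calibration(n);K=np.array([[c['fx'],0,c['cx']],[0,c['fy'],c['cy']],[0,0,1.]])
    return K,np.array(c['dist_coeffs']),np.array(c['rvec'],float),np.array(c['tvec'],float)
def back(n,uv,z,C=None):
    K,d,rv,t=C or cal(n);R=cv2.Rodrigues(rv)[0]
    p=cv2.undistortPoints(np.array([[uv]],float),K,d)[0,0]
    ray=R.T@np.array([*p,1]);o=-R.T@t
    return o+ray*(z-o[2])/ray[2]
def proj(n,P,C=None):
    K,d,rv,t=C or cal(n);return cv2.projectPoints(np.array(P,float).reshape(-1,3),rv,t,K,d)[0][:,0]
E
python3 - <<'E'
from h import *
for uv,z in[((292,224),20),((465,212),20),((471,295),20),((299,307),20),((394,257),255),((296,272),96),((351,269),52)]:print(uv,back("top",uv,z).round(1))
im=cv2.imread('pics/top0.png')[200:320,280:480]
cv2.imwrite('pics/topc.png',cv2.resize(im,None,fx=4,fy=4,interpolation=cv2.INTER_CUBIC))
E
```

```text
(292, 224) [649.1  91.3  20. ]
(465, 212) [ 669.3 -311.2   20. ]
(471, 295) [ 476.5 -315.    20. ]
(299, 307) [458.2  78.   20. ]
(394, 257) [ 542.1 -112.9  255. ]
(296, 272) [531.3  80.3  96. ]
(351, 269) [539.4 -40.4  52. ]
```

View pics/topc.png

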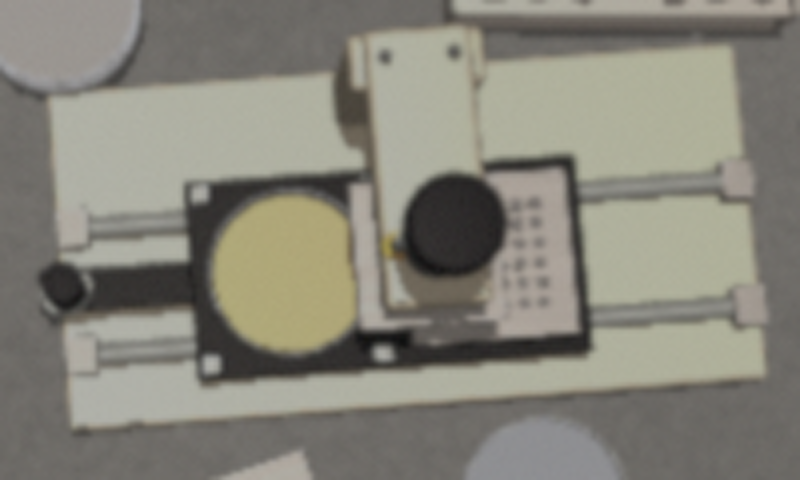

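The plate is about 400 mm long as measured, which matches. Machine yaw is about +2.7°, the pin head is at (542.5, -114), and the handle top is at (531, 80), so the carriage stands at about 43 mm. Next I move above the handle with the closing line along the rail.

Request:
carry_out(targets=[{"dp": [-30, -25, 0], "yaw": -2}, {"dp": [-75, -62, 5], "yaw": -4}, {"dp": [-120, -99, 10], "yaw": -6}, {"dp": [-165, -136, 15], "yaw": -8}, {"dp": [-210, -173, 20], "yaw": -10}, {"dp": [-255, -210, 25], "yaw": -12}, {"dp": [-300, -247, 30], "yaw": -14}, {"dp": [-345, -284, 35], "yaw": -16}, {"dp": [-390, -321, 40], "yaw": -18}, {"dp": [-435, -358, 45], "yaw": -18.3}, {"dp": [-470, -387, 52], "yaw": -18.3}, {"dp": [-490, -404.5, 58], "yaw": -18.3}], fingers=1)

```text
clock: 1.6
eef_pos: [532.1, 78.8, 180.8]
tcp_rot: [-3.141, -0.0, -3.096]
contact_force: [0.1, -0.2, 0.3]
opening: 1.0
grasp_force: 0.0
```

Request:
carry_out(targets=[{"dp": [0, 0, 0], "yaw": 0}, {"dp": [0, 0, 0], "yaw": 0}, {"dp": [0, 0, 0], "yaw": 0}])

```text
clock: 1.98
eef_pos: [530.7, 81.7, 181.5]
tcp_rot: [3.141, -0.0, -3.093]
contact_force: [-0.0, -0.5, -0.3]
opening: 1.003
grasp_force: 0.0
```

Run:
```python
from h import *
s=r.sense();print(s['clock'],s['eef_pos'],s['tcp_rot'],s['contact_force'])
C=cal('wrist');cv2.imwrite('pics/w1.png',r.grab_frame('wrist')[:,:,::-1])
np.save('C.npy',np.array(C,dtype=object),allow_pickle=True)
print(proj('wrist',[[531.3,80.3,96],[542.5,-114,255],[s['eef_pos'][0],s['eef_pos'][1],96]],C))
```

```text
1.975 [530.71804477  81.74341671 181.45564313] [ 3.14143316e+00 -2.94604989e-05 -3.09290718e+00] [-0.00569178 -0.47307459 -0.30723433]
[[ 322.00270051  246.80725476]
 [-314.54157537  430.39640444]
 [ 324.21175282  246.08723011]]
```

View pics/w1.png

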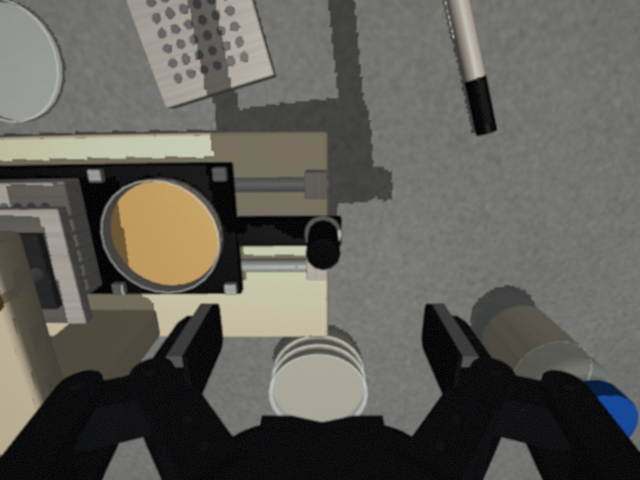

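The wrist view shows the handle top at (323,250), against a prediction of (322,247), so the position estimate agrees within about 1.5 mm. Now I descend and close gently.

Request:
carry_out(targets=[{"dp": [0, -1, 15]}, {"dp": [0, -1, 35]}, {"dp": [0, -1, 55]}, {"dp": [0, -1, 75]}, {"dp": [0, -1, 92]}, {"dp": [0, -1, 104]}, {"dp": [0, -1, 110]}, {"dp": [0, -1, 110]}])

```text
schema error: expected keys dp, yaw
```

Request:
carry_out(targets=[{"dp": [0, 0, 0]}, {"dp": [0, 0, 0]}, {"dp": [0, 0, 0]}, {"dp": [0, 0, 0]}, {"dp": [0, 0, 0]}, {"dp": [0, 0, 0]}, {"dp": [0, 0, 0]}, {"dp": [0, 0, 0]}], fingers=-1, grip_force=20)

```text
schema error: expected keys dp, yaw
```

Both calls were refused because the rows had no yaw, so the arm hasn't moved. I'll resend the descent with yaw included.

Request:
carry_out(targets=[{"dp": [0, -1, 15], "yaw": 0}, {"dp": [0, -1, 35], "yaw": 0}, {"dp": [0, -1, 55], "yaw": 0}, {"dp": [0, -1, 75], "yaw": 0}, {"dp": [0, -1, 92], "yaw": 0}, {"dp": [0, -1, 104], "yaw": 0}, {"dp": [0, -1, 110], "yaw": 0}, {"dp": [0, -1, 110], "yaw": 0}])

```text
clock: 3.02
eef_pos: [531.2, 79.9, 71.1]
tcp_rot: [-3.142, -0.0, -3.094]
contact_force: [0.4, 0.8, -0.8]
opening: 1.0
grasp_force: 0.0
```

Request:
carry_out(targets=[{"dp": [0, 0, 0], "yaw": 0}, {"dp": [0, 0, 0], "yaw": 0}, {"dp": [0, 0, 0], "yaw": 0}, {"dp": [0, 0, 0], "yaw": 0}, {"dp": [0, 0, 0], "yaw": 0}, {"dp": [0, 0, 0], "yaw": 0}, {"dp": [0, 0, 0], "yaw": 0}, {"dp": [0, 0, 0], "yaw": 0}], fingers=-1, grip_force=20)

```text
clock: 4.03
eef_pos: [531.5, 79.9, 71.7]
tcp_rot: [3.142, 0.001, -3.094]
contact_force: [-0.9, 0.2, 6.1]
opening: 0.274
grasp_force: 23.0
```

Gripped: the opening is about 23 mm, which fits the handle. About 68 mm remains, so I slide most of it first.

Request:
carry_out(targets=[{"dp": [0, -4, 0], "yaw": 0}, {"dp": [0, -10, 0], "yaw": 0}, {"dp": [0, -17, 0], "yaw": 0}, {"dp": [0, -24, 0], "yaw": 0}, {"dp": [0, -31, 0], "yaw": 0}, {"dp": [0, -38, 0], "yaw": 0}, {"dp": [0, -45, 0], "yaw": 0}, {"dp": [0, -51, 0], "yaw": 0}, {"dp": [0, -56, 0], "yaw": 0}, {"dp": [0, -59, 0], "yaw": 0}, {"dp": [0, -60, 0], "yaw": 0}, {"dp": [0, -60, 0], "yaw": 0}])

```text
clock: 5.52
eef_pos: [534.8, 19.7, 71.7]
tcp_rot: [-3.141, 0.001, -3.094]
contact_force: [0.2, -1.5, 5.1]
opening: 0.271
grasp_force: 23.1
```

Run:
```python
from h import *
s=r.sense();print(s['clock'],s['eef_pos'],s['contact_force'])
im=r.grab_frame('top')[:,:,::-1]
cv2.imwrite('pics/top2.png',cv2.resize(im[200:320,280:480],None,fx=4,fy=4,interpolation=cv2.INTER_CUBIC))
```

```text
5.525 [534.77180079  19.68606458  71.685843  ] [ 0.22886109 -1.48770272  5.12532842]
```

Request:
carry_out(targets=[{"dp": [0, -1, 0], "yaw": 0}, {"dp": [0, -2, 0], "yaw": 0}, {"dp": [0, -2, 0], "yaw": 0}])

```text
clock: 5.95
eef_pos: [534.9, 17.7, 71.7]
tcp_rot: [-3.141, 0.001, -3.094]
contact_force: [1.3, -1.2, 5.1]
opening: 0.269
grasp_force: 23.1
```

Request:
carry_out(targets=[{"dp": [0, -1, 0], "yaw": 0}, {"dp": [0, -2, 0], "yaw": 0}, {"dp": [0, -2, 0], "yaw": 0}])

```text
clock: 6.32
eef_pos: [535.0, 15.6, 71.7]
tcp_rot: [-3.141, 0.001, -3.094]
contact_force: [0.3, -2.2, 5.2]
opening: 0.277
grasp_force: 23.1
```

Request:
carry_out(targets=[{"dp": [0, -1, 0], "yaw": 0}, {"dp": [0, -2, 0], "yaw": 0}, {"dp": [0, -2, 0], "yaw": 0}])

```text
clock: 6.7
eef_pos: [535.1, 13.6, 71.7]
tcp_rot: [-3.141, 0.001, -3.094]
contact_force: [1.1, -2.5, 4.9]
opening: 0.274
grasp_force: 23.0
```

Request:
carry_out(targets=[{"dp": [0, -1, 0], "yaw": 0}, {"dp": [0, -1, 0], "yaw": 0}, {"dp": [0, -1, 0], "yaw": 0}])

```text
clock: 7.08
eef_pos: [535.1, 12.9, 71.7]
tcp_rot: [-3.142, 0.001, -3.094]
contact_force: [0.6, -0.1, 5.1]
opening: 0.273
grasp_force: 23.0
```

Request:
carry_out(targets=[{"dp": [0, -1, 0], "yaw": 0}, {"dp": [0, -1, 0], "yaw": 0}, {"dp": [0, -1, 0], "yaw": 0}])

```text
clock: 7.45
eef_pos: [535.2, 12.2, 71.7]
tcp_rot: [3.141, 0.001, -3.094]
contact_force: [-0.3, 2.5, 4.4]
opening: 0.274
grasp_force: 23.0
```

Request:
carry_out(targets=[{"dp": [0, -1, 0], "yaw": 0}, {"dp": [0, -1, 0], "yaw": 0}, {"dp": [0, -1, 0], "yaw": 0}])

```text
clock: 7.82
eef_pos: [535.2, 11.3, 71.7]
tcp_rot: [3.141, 0.001, -3.094]
contact_force: [-0.1, 3.1, 5.0]
opening: 0.276
grasp_force: 23.0
```

View pics/top2.png

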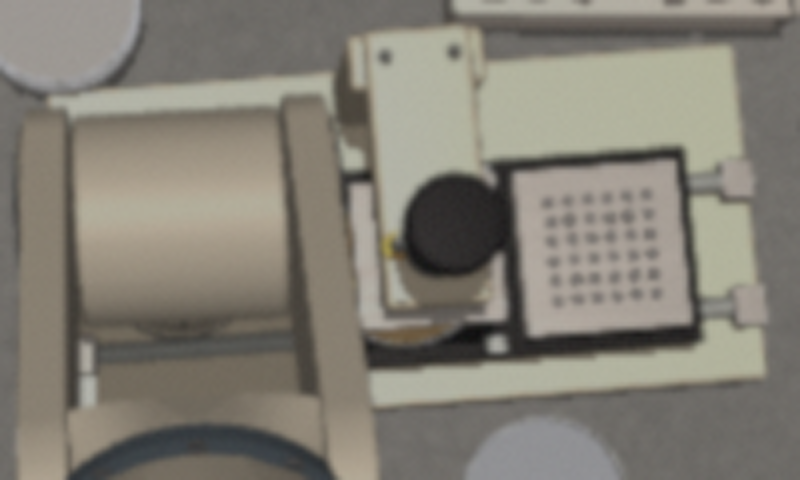

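The picture (taken before the last steps) shows the seed block nearly clear of the bridge. The force sign flipped near y = 12.9, so the roller is in its notch. I'll centre, release and rise straight up.

Request:
carry_out(targets=[{"dp": [0, 1, 0], "yaw": 0}, {"dp": [0, 1.3, 0], "yaw": 0}])

```text
clock: 8.07
eef_pos: [535.2, 12.4, 71.7]
tcp_rot: [3.141, 0.001, -3.094]
contact_force: [-0.9, 1.7, 4.7]
opening: 0.27
grasp_force: 23.0
```

Request:
carry_out(targets=[{"dp": [0, 0, 0], "yaw": 0}, {"dp": [0, 0, 0], "yaw": 0}, {"dp": [0, 0, 0], "yaw": 0}, {"dp": [0, 0, 0], "yaw": 0}, {"dp": [0, 0, 0], "yaw": 0}, {"dp": [0, 0, 0], "yaw": 0}], fingers=1)

```text
clock: 8.82
eef_pos: [534.5, 12.2, 71.3]
tcp_rot: [-3.142, 0.0, -3.094]
contact_force: [0.2, -0.3, 0.1]
opening: 1.005
grasp_force: 0.0
```

Request:
carry_out(targets=[{"dp": [0, 0, -10], "yaw": 0}, {"dp": [0, 0, -30], "yaw": 0}, {"dp": [0, 0, -60], "yaw": 0}, {"dp": [0, 0, -100], "yaw": 0}, {"dp": [0, 0, -140], "yaw": 0}, {"dp": [0, 0, -180], "yaw": 0}, {"dp": [0, 0, -215], "yaw": 0}, {"dp": [0, 0, -240], "yaw": 0}, {"dp": [0, 0, -250], "yaw": 0}, {"dp": [0, 0, -250], "yaw": 0}, {"dp": [0, 0, -250], "yaw": 0}])

```text
clock: 10.2
eef_pos: [533.9, 12.2, 320.1]
tcp_rot: [3.142, -0.002, -3.094]
contact_force: [-0.2, -1.3, 0.3]
opening: 1.0
grasp_force: 0.0
```

Run:
```python
from h import *
s=r.sense();print(s['clock'],s['eef_pos'],s['tcp_rot'],s['contact_force'])
C=cal('wrist');im=r.grab_frame('wrist')[:,:,::-1];cv2.imwrite('pics/w3.png',im)
m=np.array([-.0475,.9989,0]);x=np.array([.9989,.0475,0]);o=np.array([542.5,-114,0])
print(proj('wrist',[o+126*m+[0,0,96],o+[0,0,255],o+25*m+[0,0,255],o+[0,0,52],o-110*m+[0,0,64]],C).round(0))
```

```text
10.2 [533.87495442  12.22229803 320.14250184] [ 3.14156774e+00 -1.81283930e-03 -3.09400330e+00] [-0.18889074 -1.26777968  0.34034445]
[[323. 203.]
 [121. 261.]
 [160. 262.]
 [215. 194.]
 [117. 197.]]
```

View pics/w3.png

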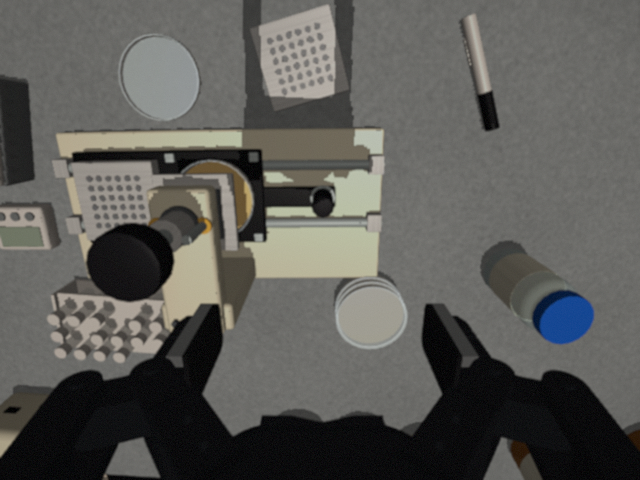

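The handle top is at (322,201), against (323,203) predicted for home, so the dish is clicked in and the head is still up. The knob silhouette centre at (131,261) includes its lower body and fits (542, -113). Now I move over the knob with the fingers shut.

Request:
carry_out(targets=[{"dp": [0, -8, 0], "yaw": 0}, {"dp": [0, -25, 0], "yaw": 0}, {"dp": [-1, -45, 0], "yaw": 0}, {"dp": [-1, -65, 0], "yaw": 0}, {"dp": [-2, -85, 0], "yaw": 0}, {"dp": [-2, -103, 5], "yaw": 0}, {"dp": [-2.4, -117, 12], "yaw": 0}, {"dp": [-2.4, -124, 20], "yaw": 0}, {"dp": [-2.4, -125.5, 26], "yaw": 0}, {"dp": [-2.4, -125.5, 30], "yaw": 0}, {"dp": [-2.4, -125.5, 30], "yaw": 0}, {"dp": [-2.4, -125.5, 30], "yaw": 0}], fingers=-1)

```text
clock: 11.75
eef_pos: [543.0, -112.7, 291.5]
tcp_rot: [-3.142, 0.0, -3.093]
contact_force: [0.2, 0.4, 0.2]
opening: -0.005
grasp_force: 0.0
```

Run:
```python
from h import *
s=r.sense();print(s['clock'],s['eef_pos'],s['contact_force'],s['opening'])
K,d,rv,t=C=cal('wrist');im=r.grab_frame('wrist')[:,:,::-1];cv2.imwrite('pics/w4.png',im)
a=np.linspace(0,2*np.pi,9)[:-1];o=np.array([542.3,-113,255])
print(proj('wrist',[o]+[o+25*np.array([np.cos(b),np.sin(b),0]) for b in a],C).round(0).tolist())
```

```text
11.75 [ 543.01968068 -112.66706092  291.53653928] [0.24313979 0.43519773 0.20817111] -0.004829024023417219
[[324.0, 277.0], [322.0, 317.0], [355.0, 307.0], [371.0, 279.0], [360.0, 247.0], [327.0, 232.0], [292.0, 244.0], [277.0, 274.0], [290.0, 304.0]]
```

View pics/w4.png

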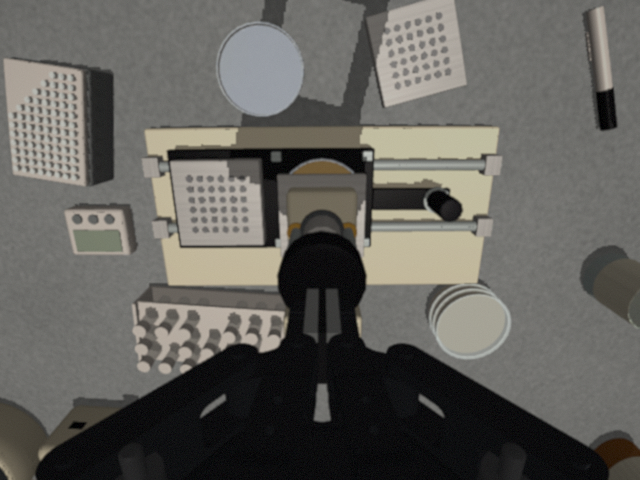

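The knob spans columns 278–366 and its upper edge is near row 233, so the closed fingers are centred to about 1 mm. I approach first, then press slowly at about 12 mm/s.

Request:
carry_out(targets=[{"dp": [0, 0, 4], "yaw": 0}, {"dp": [0, 0, 10], "yaw": 0}, {"dp": [0, 0, 15], "yaw": 0}, {"dp": [0, 0, 19], "yaw": 0}, {"dp": [0, 0, 22], "yaw": 0}, {"dp": [0, 0, 24], "yaw": 0}, {"dp": [0, 0, 25.5], "yaw": 0}, {"dp": [0, 0, 27], "yaw": 0}])

```text
clock: 12.8
eef_pos: [542.9, -113.0, 264.3]
tcp_rot: [-3.142, 0.0, -3.094]
contact_force: [0.0, 0.5, -0.2]
opening: -0.0
grasp_force: 0.0
```

Request:
carry_out(targets=[{"dp": [0, 0, 1.5], "yaw": 0}, {"dp": [0, 0, 3], "yaw": 0}, {"dp": [0, 0, 4.5], "yaw": 0}, {"dp": [0, 0, 6], "yaw": 0}, {"dp": [0, 0, 7.5], "yaw": 0}, {"dp": [0, 0, 9], "yaw": 0}, {"dp": [0, 0, 10.5], "yaw": 0}, {"dp": [0, 0, 12], "yaw": 0}, {"dp": [0, 0, 13.5], "yaw": 0}, {"dp": [0, 0, 15], "yaw": 0}])

```text
clock: 14.05
eef_pos: [542.9, -113.0, 250.1]
tcp_rot: [-3.141, 0.001, -3.094]
contact_force: [-2.9, 1.1, 8.3]
opening: 0.003
grasp_force: 4.1
```

Request:
carry_out(targets=[{"dp": [0, 0, 1.5], "yaw": 0}, {"dp": [0, 0, 3], "yaw": 0}, {"dp": [0, 0, 4.5], "yaw": 0}, {"dp": [0, 0, 6], "yaw": 0}, {"dp": [0, 0, 7.5], "yaw": 0}, {"dp": [0, 0, 9], "yaw": 0}, {"dp": [0, 0, 10.2], "yaw": 0}, {"dp": [0, 0, 11.2], "yaw": 0}, {"dp": [0, 0, 12], "yaw": 0}])

```text
clock: 15.18
eef_pos: [543.0, -113.0, 238.4]
tcp_rot: [-3.141, 0.001, -3.094]
contact_force: [-3.5, 0.6, 11.3]
opening: -0.004
grasp_force: 5.6
```

Request:
carry_out(targets=[{"dp": [0, 0, 0.8], "yaw": 0}, {"dp": [0, 0, 1.6], "yaw": 0}, {"dp": [0, 0, 2.4], "yaw": 0}, {"dp": [0, 0, 3.2], "yaw": 0}, {"dp": [0, 0, 4], "yaw": 0}, {"dp": [0, 0, 4.5], "yaw": 0}])

```text
clock: 15.92
eef_pos: [543.0, -113.0, 234.0]
tcp_rot: [-3.141, 0.001, -3.094]
contact_force: [-4.8, 1.4, 13.1]
opening: -0.003
grasp_force: 6.1
```

Request:
carry_out(targets=[{"dp": [0, 0, 0.4], "yaw": 0}, {"dp": [0, 0, 0.8], "yaw": 0}, {"dp": [0, 0, 1.0], "yaw": 0}, {"dp": [0, 0, 1.0], "yaw": 0}])

```text
clock: 16.42
eef_pos: [542.9, -113.0, 233.0]
tcp_rot: [-3.141, 0.001, -3.094]
contact_force: [-4.3, 1.2, 12.4]
opening: -0.0
grasp_force: 6.1
```

Request:
carry_out(targets=[{"dp": [0, 0, 0.3], "yaw": 0}, {"dp": [0, 0, 0.6], "yaw": 0}, {"dp": [0, 0, 0.8], "yaw": 0}, {"dp": [0, 0, 0.8], "yaw": 0}])

```text
clock: 16.92
eef_pos: [543.0, -113.0, 233.0]
tcp_rot: [-3.141, 0.001, -3.094]
contact_force: [-7.2, 1.4, 18.5]
opening: 0.001
grasp_force: 9.4
```

Request:
carry_out(targets=[{"dp": [0, 0, 0.3], "yaw": 0}, {"dp": [0, 0, 0.5], "yaw": 0}, {"dp": [0, 0, 0.5], "yaw": 0}])

```text
clock: 17.3
eef_pos: [543.0, -113.1, 233.0]
tcp_rot: [-3.141, 0.001, -3.094]
contact_force: [-8.5, 1.9, 23.1]
opening: -0.0
grasp_force: 11.5
```

The head is on its stop: z stays at 233.0 (30 mm of travel) while the force rises to 23 N, above the 12 N spring. I hand in while holding it there.

```bash
python3 -c "
from rig import r
s=r.sense();print(s['clock'],s['eef_pos'],s['contact_force']);print(r.sign_off())"
```

```text
17.3 [ 543.01396257 -113.05576478  232.96065058] [-8.48299678  1.92100607 23.07031191]
the job is handed in; nothing more can be done
None
```

I slid the dish home until it clicked in with the pins up, then pressed the palm knob slowly to its depth stop. I handed the job in at 17.3 s, still holding the knob down with about 23 N.

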